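# Index and lock the vial carousel

## Task

The amber vial with the blue cap has to be opened next, so bring its station round to the red index mark of the vial carousel and lock the carousel there: take the orange locking pin out of its bush and put it through the lock hole beside that vial, so that it drops fully home (its collar flat on the plate) into the bore hidden under the plate. The bore was only set roughly to the mark and has to be found by feel: work the carousel gently, never with more than about 25 N, and then let go of everything, with all three vials still standing in their wells and the petri dish and the dropper bottle beside the carousel left where they are.

Things in the scene. Friction and masses are not known exactly. Their poses are not given: they have to be found in the camera images.
- carousel_base: fixed white casing of the carousel, 272 x 272 x 30 mm. Origin: on the bench under the turning axis; x, y along its sides (the index mark is on the -x side), z up. Between casing and turntable lies a steel index ring with a flat top 50 mm above the bench, and in it one single bore 102 mm from the axis, 13.7 mm wide, 20 mm deep.
- index_mark (a point): top of the aluminium post with a red line, 22 x 10 mm, on the casing just outside the turntable's edge: 130 mm from the turning axis on the casing's -x side, 68.5 mm above the bench. The bore of the index ring is hidden under the turntable and lies up to 0.08 rad (8 mm) to either side of the line from the axis to the mark; it shows only when the pin drops in.
- carousel: aluminium turntable, 244 mm across, underside 52 mm and top 70 mm above the bench; turns freely and endlessly both ways about its upright axis (bearing friction about 0.012 N m; it coasts a little). Origin: on the axis at the underside; x, y turn with it. Six equal stations at 0, 60, 120, 180, 240, 300 degrees from its x axis. A black hub, 52 mm wide, 19 mm high, in the middle.
- lock_hole (a point): top of the lock hole of the turntable's station at 180 degrees (all six stations are alike). Each station has a vial well (27 mm wide, 14 mm deep, centre 66 mm from the axis) and, on the same radius farther out, its lock hole (13.7 mm wide, centre 102 mm from the axis), which goes through the 18 mm plate; the index ring's top is 2 mm below the plate.
- turning_post (a point): middle of the steel turning post at 210 degrees from the turntable's x axis, 15 mm above the plate. Six such posts, 12 mm thick, 30 mm high, stand 102 mm from the axis midway between the stations (30, 90, 150, 210, 270, 330 degrees), to push the turntable by.
- pin_grip (a point): middle of the locking pin's orange knob: 22 mm across, gripped from 11 mm below to 11 mm above this point; z up along the pin. It is 25 mm above the underside of the pin's collar (26 mm wide), 60 mm above the tip. With the collar on the bush or on the plate (pin home) this point is 95 mm above the bench; with the pin in a lock hole but standing on the index ring, 110 mm.
- lock_pin: the locking pin, 73.5 mm long, 90 g, loose; the origin is at its tip, z up. Steel shank 12 mm thick and 35 mm long up to the collar, with a 5 mm tapered nose (6 mm wide at the tip). In a lock hole it first stands on the index ring; when the hole comes over the bore it falls 15 mm by its own weight and the turntable is locked.
- pin_bush (a point): mouth of the bush where the pin is parked, on the casing's corner at x -113, y +113 mm of the casing: a steel sleeve 33 mm wide, bore 13.4 mm, its top 70 mm above the bench. The pin starts upright in it with the collar on the sleeve.
- amber_vial_mid (a point): loose amber glass vial with a blue cap, 25 mm across, 58 mm high, about 40 g, standing in one of the wells; the point is half-way up on its axis, z along the axis. It starts in one of three neighbouring stations on the mark's side.
- white_vial_0_mid (a point): loose small white bottle, 25 mm across, 54 mm high, 30 g, standing in another well; the point is half-way up on its axis, z along the axis.
- white_vial_1_mid (a point): the second loose small white bottle, the same, in another well.
- petri_dish: loose petri dish, 70 mm across and 17 mm high, on the bench to the right of the carousel; origin under its middle. Not to be moved.
- dropper_bottle: loose small cream dropper bottle, 25 mm across, 68 mm high, on the bench to the left of the carousel; origin under its middle. Not to be moved.
Things that resemble listed ones, but are neither listed nor needed, are in the scene too. Leave any pink or yellow look-alike of the part that bears white_vial_1_mid alone.

How it is judged:
By the outcome, as a careful person would: the job done as asked, in the order asked, and still so for the second after the job is handed in, with the robot touching nothing.
It also fails if it takes over 67 s, if anything falls off the work surface, if the arm or the gripper's body presses on something with over 40 N, if the wrist force passes 120 N, or if a joint passes its speed limit or range.

## Robot

A 6-joint arm with a two-finger parallel gripper is mounted at the origin on a cart in front of the work surface, level with it; the furniture and walls round the work are solid. World frame = base frame: x ahead of the robot, y to its left, z up, the work surface at z = 0. Lengths are in m, angles in rad, forces in N, time in s.
With the tool pointing down it reaches from about 0.3 to 0.85 m from the base axis. Payload 4.2 kg.
Tool frame: the origin (TCP) lies at the very end of the fingers, on their centre line; the grasp point (between the pads) lies 19 mm behind it; z points along the fingers, y is the line along which they close (so a half turn about z gives the same grasp; the last joint's range is limited). The gripper opens to 91 mm and grips with 3 to 60 N. Pads are 32 mm wide; open, the fingers measure 118 mm over their backs; the gripper's body (76 mm by 178 mm) begins 60 mm behind the grasp point.
Start: joints at [1.194, 0.32, 1.565, -0, 1.257, -0.02], TCP at [0.201, 0.539, 0.214] pointing down, gripper open.
Joint ranges: [-3.11, 3.11], [-0.84, 2.01], [0.21, 2.61], [-1.34, 4.49], [0.05, 2.63], [-2.56, 2.56]. Speed limits (rad/s): [2.57, 2.57, 3.14, 3.14, 3.14, 3.14].

## Interface

Orientations are given as a 3x3 rotation matrix whose columns are the frame's x, y, z axes.
In Python, from rig import ctrl, vision gives the robot as it stands. The module is installed in compiled form; this text tells all that it offers.
- The arm moves only by the tool drive_tool, never from a script. Its argument "motion" is a list of rows, each a list of 5 numbers: the opening, from 0 (shut) to 1 (fully open), then the shift along the world's x, y, z in mm, then the turn about the world's z in degrees. A call has 1 to 12 rows; each row shifts and turns the commanded pose from where the row before left it; what a row does not reach is not made up. A row lasts 1/12 s, in which the tool goes at most 41.7 mm and 7.16 degrees, less where a joint would pass 70% of its speed; a pose out of reach is approached as far as the arm can. A call with a gripper value outside its range is refused whole. The fingers move at their own pace and stop on an object; "force" is the grip in N (left out, the last holds). Time passes only in rows, so rows that do not move let the fingers close. It gives the time, the measured TCP pose, the force, the opening and the grip force at its end, in the units of the state.
- ctrl.get_obs(): the state, without advancing time (a new reading comes with each control period).
- vision.snapshot(name): name is "side" or "top"; returns the picture (480x640x3 uint8, red, green, blue); there is no depth.
- vision.camera_params(name): a dict with "camera_matrix" (3x3 intrinsics, pixels), "k1" (the pictures are not rectified: a ray, as slopes to the right and down, at radius r is drawn at 1 + k1 r^2 times it, then the intrinsics apply), "pose" (4x4, takes a point from camera to world coordinates). Camera axes: x right, y down, z forward; pixel columns grow to the right and rows downward; lengths in m; the calibration is good to about 2 mm. A picture is of the moment at which its call begins. camera_params takes no time and is no camera call.
- ctrl.finish_job(): hands the job in; it is judged then, once.
The state is a dict: "time_s": time; "joints": joint angles; "joint_vel": joint speeds; "effort": joint torques, N m; "tool_pos": TCP position; "tool_rot": TCP orientation; "force": force on the tool from outside, world axes, zero at the start; "wrist_torque": the same for the moment, N m; "gripper_width": finger opening in m; "gripper_force": force on a finger pad.
Only numpy, scipy, OpenCV 4.12 (cv2) and the standard library are available. Lean on these libraries where they do the work, as an engineer would, in place of code of your own. Each camera call takes 0.05 s, during which the arm holds its last target. There are 200 camera calls.

## Working session

There is one attempt and no reset: what is moved stays moved. The work goes in short steps, Python scripts to look and compute and a tool call to move; the robot and the scene stay as the last step left them, time stands still between calls to the robot, and variables do not carry over. Pictures are saved under pics/ and viewed, at most 10 in all, crops included, and the job is handed in when it is done.

Besides the shell and the picture viewer there is one more tool, called as name([rows], argument=value, ...), one row to a line, values as JSON. drive_tool: Moves the arm, as the interface text tells. Its arguments: {"type":"object","properties":{"motion":{"type":"array","items":{"type":"array","items":{"type":"number"}}},"force":{"type":"number"}},"required":["motion"]}

```bash
mkdir -p pics
cat > h.py <<'E'
import numpy as np, cv2
from rig import ctrl, vision
def snap(n,f):
    im=np.ascontiguousarray(vision.snapshot(n)); cv2.imwrite('pics/'+f,im[:,:,::-1]); return im
def ray(n,u,v):
    p=vision.camera_params(n);K=np.array(p['camera_matrix']);T=np.array(p['pose'])
    d=np.array([(u-K[0,2])/K[0,0],(v-K[1,2])/K[1,1]]);s=d.copy()
    for _ in range(20): s=d/(1+p['k1']*(s@s))
    return T[:3,3],T[:3,:3]@np.array([s[0],s[1],1])
def onz(n,u,v,z):
    o,d=ray(n,u,v); return o+d*(z-o[2])/d[2]
def proj(n,X):
    p=vision.camera_params(n);K=np.array(p['camera_matrix']);T=np.array(p['pose'])
    c=T[:3,:3].T@(np.array(X)-T[:3,3]); s=c[:2]/c[2]; s=s*(1+p['k1']*(s@s)); return K[:2,:2]@s+K[:2,2]
E
python3 - <<'E'
from h import *
for n in('top','side'):
    snap(n,n+'0.png'); p=vision.camera_params(n); print(n,p['k1'],np.round(p['pose'],3).tolist(),np.round(p['camera_matrix'],1).tolist())
o=ctrl.get_obs();print(o['time_s'],o['tool_rot'],o['gripper_width'])
E
```

```text
top -0.0810397385429029 [[0.009, -0.991, 0.13, 0.375], [-1.0, -0.009, 0.004, -0.005], [-0.003, -0.13, -0.991, 1.302], [0.0, 0.0, 0.0, 1.0]] [[573.4, 0.0, 316.7], [0.0, 573.4, 230.9], [0.0, 0.0, 1.0]]
side -0.019454837191098705 [[0.649, -0.418, 0.635, -0.185], [-0.761, -0.346, 0.549, -0.614], [-0.01, -0.84, -0.543, 0.689], [0.0, 0.0, 0.0, 1.0]] [[603.3, 0.0, 318.1], [0.0, 603.3, 243.4], [0.0, 0.0, 1.0]]
0.1 [[-9.37031408e-01  3.49244614e-01 -5.83217899e-04]
 [ 3.49245098e-01  9.37030299e-01 -1.44217475e-03]
 [ 4.28210795e-05 -1.55504903e-03 -9.99998790e-01]] 0.09088410082189619
```

View pics/top0.png

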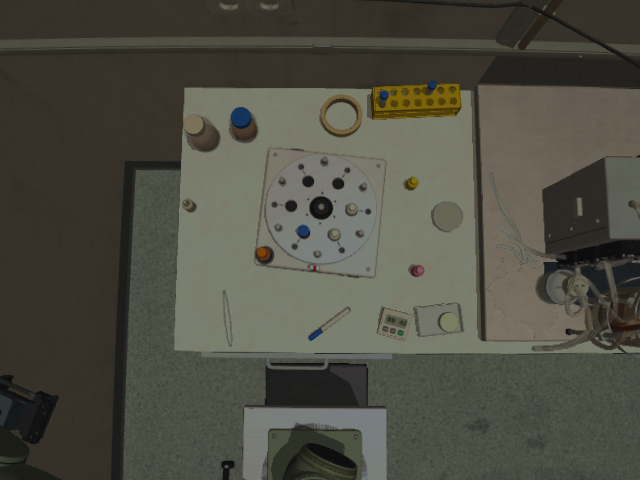

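View pics/side0.png

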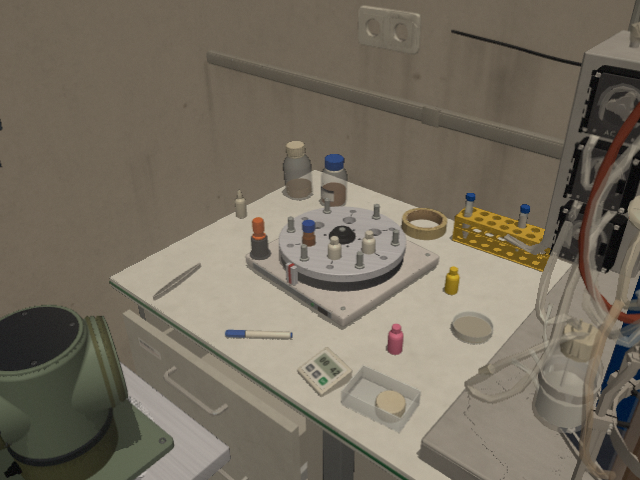

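The top view shows the carousel centre near (321,208), the amber vial's blue cap at (303,231), the red mark at (313,268) and the orange pin at (263,254). The white vials are at (334,235) and (351,209). I'll measure these more finely.

Run:
```python
from h import *
im=cv2.imread('pics/top0.png'); 
c=cv2.resize(im[140:290,240:400],None,fx=5,fy=4,interpolation=cv2.INTER_CUBIC) if 0 else cv2.resize(im[140:285,245:395],None,fx=4,fy=4,interpolation=cv2.INTER_CUBIC)
cv2.imwrite('pics/crop.png',c)
hsv=cv2.cvtColor(im,cv2.COLOR_BGR2HSV)
def blobs(lo,hi,name,z,roi=(240,140,400,290)):
    m=cv2.inRange(hsv,lo,hi); k=np.zeros_like(m);k[roi[1]:roi[3],roi[0]:roi[2]]=255
    n,l,s,ce=cv2.connectedComponentsWithStats(m&k)
    for i in range(1,n):
        if s[i,4]>=4: print(name,s[i,4],s[i,:4],ce[i].round(1),onz('top',*ce[i],z).round(4)[:2])
blobs((100,120,60),(125,255,255),'blue cap',.114)
blobs((5,140,100),(20,255,255),'orange',.108)
blobs((0,120,60),(4,255,255),'red',.0685); blobs((174,120,60),(180,255,255),'red2',.0685)
blobs((0,0,0),(180,255,45),'dark',.070)
```

```text
blue cap 95 [298 225  11  11] [303.  230.3] [0.532  0.0286]
orange 65 [257 248   9   9] [261.1 251.8] [0.4866 0.1159]
orange 12 [261 252   8   7] [265.6 256. ] [0.4779 0.1064]
red 14 [313 265   3   6] [314.1 268. ] [0.4564 0.0049]
dark 7 [322 161   5   3] [323.6 162.3] [ 0.6894 -0.0135]
dark 5 [301 165   3   3] [302.  166.2] [0.6801 0.0339]
dark 4 [348 169   2   3] [348.2 170. ] [ 0.6725 -0.0679]
dark 90 [303 176  11  11] [307.9 181.1] [0.6468 0.0205]
dark 90 [333 178  11  11] [337.8 183.3] [ 0.6423 -0.0451]
dark 5 [281 182   4   2] [282.6 182.6] [0.6429 0.076 ]
dark 7 [361 186   4   4] [362. 188.] [ 0.6324 -0.0981]
dark 366 [310 197  23  22] [320.7 207.6] [ 0.5881 -0.0081]
dark 91 [286 201  11  10] [290.8 205.5] [0.592  0.0573]
dark 7 [368 210   2   4] [368.6 211.4] [ 0.5805 -0.1124]
dark 6 [307 232   3   4] [308.3 233.8] [0.5302 0.0183]
dark 12 [298 234   9   4] [302.2 236.2] [0.5248 0.0315]
dark 63 [256 250  17  13] [266.6 257.6] [0.4776 0.1077]
```

View pics/crop.png

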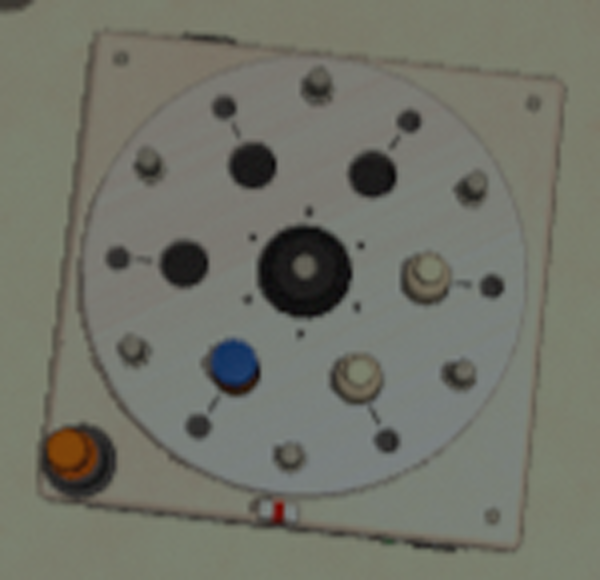

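The crop shows all six lock holes clearly. The amber hole is at crop (199,427), the mark's red line at (279,512) and the pin knob top at (71,450).

```bash
cat > pose.py <<'E'
from h import *
H=np.array([(224,107),(409,121),(491,286),(387,441),(199,427),(118,258)])/4+[245-.375,140-.375]
P=np.array([onz('top',*h,.07)[:2] for h in H])
c=P.mean(0); r=P-c
mark=onz('top',279/4+244.6,512/4+139.6,.0685)[:2]
E
python3 - <<'E'
from pose import *
print('c',c,'rad',np.hypot(*r.T),'ang',np.degrees(np.arctan2(r[:,1],r[:,0])))
print('mark',mark,np.hypot(*(mark-c)),np.degrees(np.arctan2(*(mark-c)[::-1])))
# pin knob top two views: orange in side
hs=cv2.cvtColor(cv2.imread('pics/side0.png'),cv2.COLOR_BGR2HSV)
m=cv2.inRange(hs[200:270,230:290],(3,140,80),(20,255,255));ys,xs=np.nonzero(m);print('side orange',xs.mean()+230,ys.mean()+200,ys.min()+200,ys.max()+200,'at z.095',onz('side',xs.mean()+230,ys.mean()+200,.095))
ht=cv2.cvtColor(cv2.imread('pics/top0.png'),cv2.COLOR_BGR2HSV)
m=cv2.inRange(ht[240:270,250:280],(3,120,60),(20,255,255));ys,xs=np.nonzero(m);print('top orange',xs.mean()+250,ys.mean()+240,onz('top',xs.mean()+250,ys.mean()+240,.098))
# casing corners
K=np.array([(97,30),(566,85),(520,549),(40,496)])/4+[244.6,139.6]
k=np.array([onz('top',*q,.03)[:2] for q in K]);print('case c',k.mean(0));
for i in range(4):
    e=k[(i+1)%4]-k[i];print(np.hypot(*e),np.degrees(np.arctan2(e[1],e[0])))
E
```

```text
c [ 0.58781543 -0.00823224] rad [0.10239424 0.10207227 0.10173236 0.10241332 0.10216055 0.10212449] ang [  26.17780376  -33.72607062  -93.75578793 -153.8104843   146.53776649
   86.06657686]
mark [0.45722269 0.00451207] 0.13121310794398602 174.42626023355191
side orange 257.8709677419355 228.28571428571428 217 239 at z.095 [0.47797934 0.1094251  0.095     ]
top orange 262.4263565891473 252.87596899224806 [0.48527785 0.11411504 0.098     ]
case c [ 0.58661131 -0.00892664]
0.2695098034229381 -96.37429952400028
0.26533941059433297 174.09040027283703
0.2680598188920521 84.22673957361518
0.2681669998652988 -5.601530534290922
```

drive_tool([
  [0.4, 10, -18, 0, 1.4],
  [0.4, 19, -36, 0, 1.4],
  [0.4, 19, -36, 0, 1.4],
  [0.4, 19, -36, 0, 1.4],
  [0.4, 19, -36, 0, 1.4],
  [0.4, 19, -36, 0, 1.4],
  [0.4, 19, -36, 0, 1.4],
  [0.4, 19, -36, 0, 1.4],
  [0.4, 19, -36, 0, 1.4],
  [0.4, 19, -36, 0, 1.4],
  [0.4, 19, -36, 0, 1.4],
  [0.4, 19, -36, 0, 1.4],
], force=10)

```text
time_s: 1.1
tool_pos: [0.4201, 0.1228, 0.2139]
tool_rot: [[-0.998, 0.062, -0.0], [0.062, 0.998, 0.0], [0.0, 0.0, -1.0]]
force: [0.5, 0.3, 0.2]
gripper_width: 0.0364
gripper_force: 0.0
```

drive_tool([
  [0.4, 17, -32, -5, 0],
  [0.4, 17, -32, -10, 0],
  [0.4, 17, -32, -10, 0],
  [0.4, 14, -28, -10, 0],
  [0.4, 0.7, -2, -12, 0],
  [0.4, 0, 0, -12, 0],
  [0.4, 0, 0, -10, 0],
  [0.4, 0, 0, 0, 0],
])

```text
time_s: 1.77
tool_pos: [0.4838, -0.0012, 0.1428]
tool_rot: [[-0.998, 0.064, -0.005], [0.064, 0.998, 0.0], [0.005, -0.0, -1.0]]
force: [-1.0, -1.0, 0.4]
gripper_width: 0.0363
gripper_force: 0.0
```

Run:
```python
from h import *
a=snap('top','t1.png');b=snap('side','s1.png')
c=np.vstack([cv2.resize(a[190:290,240:400],(480,300)),cv2.resize(b[180:300,230:430],(480,288))])
cv2.imwrite('pics/c1.png',c[:,:,::-1]);o=ctrl.get_obs();print(o['tool_pos'],o['tool_rot'][0])
```

```text
[ 0.48525008 -0.00090193  0.14480106] [-9.98014871e-01  6.29731034e-02 -8.40241714e-04]
```

View pics/c1.png

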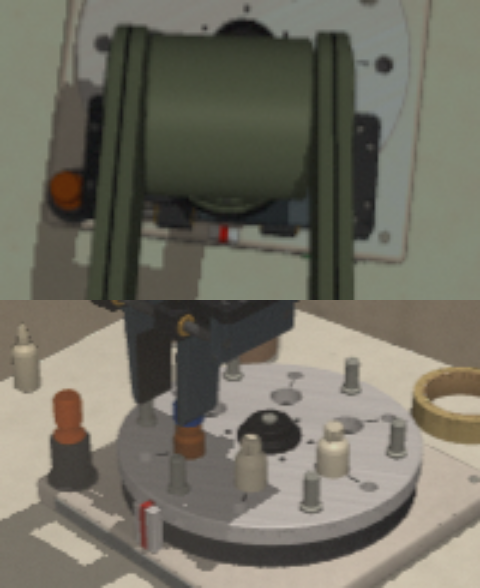

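The gripper is over the near post, seen at (177,470) in the side crop, with the vials clear of it. I'll lower it and grip lightly.

drive_tool([
  [0.4, 0, 0, -10, 0],
  [0.4, 0, 0, -12, 0],
  [0.4, 0, 0, -12, 0],
  [0.4, 0, 0, -12, 0],
  [0.4, 0, 0, -12, 0],
  [0.4, 0, 0, -8, 0],
  [0.4, 0, 0, -2, 0],
  [0.2, 0, 0, 0, 0],
  [0.08, 0, 0, 0, 0],
  [0.08, 0, 0, 0, 0],
], force=5)

```text
time_s: 2.7
tool_pos: [0.4862, -0.0012, 0.0777]
tool_rot: [[-0.998, 0.063, 0.002], [0.063, 0.998, 0.0], [-0.002, 0.0, -1.0]]
force: [-0.0, -0.0, -0.6]
gripper_width: 0.0195
gripper_force: 0.0
```

drive_tool([
  [0.08, 0, 0, 0, 0],
  [0.08, 0, 0, 0, 0],
  [0.08, 0, -1.2, 0, 1.4],
  [0.08, 0, -2.5, 0, 1.4],
  [0.08, 0, -2.5, 0, 1.4],
  [0.08, 0, -2.5, 0, 1.4],
  [0.08, 0, -2.5, 0, 1.4],
  [0.08, 0.2, -2.5, 0, 1.4],
  [0.08, 0.3, -2.5, 0, 1.4],
  [0.08, 0.3, -2.4, 0, 1.4],
  [0.08, 0.3, -2.4, 0, 1.4],
  [0.08, 0.3, -2.4, 0, 1.4],
])

```text
time_s: 3.7
tool_pos: [0.487, -0.0248, 0.0776]
tool_rot: [[-0.984, -0.181, 0.0], [-0.181, 0.984, -0.0], [-0.0, -0.0, -1.0]]
force: [-1.7, -0.5, 3.0]
gripper_width: 0.0114
gripper_force: 5.0
```

drive_tool([
  [0.08, 0.6, -2.4, 0, 1.4],
  [0.08, 0.6, -2.4, 0, 1.4],
  [0.08, 0.6, -2.4, 0, 1.4],
  [0.08, 0.6, -2.4, 0, 1.4],
  [0.08, 0.6, -2.4, 0, 1.4],
  [0.08, 0.9, -2.4, 0, 1.4],
  [0.08, 0.9, -2.4, 0, 1.4],
  [0.08, 0.9, -2.4, 0, 1.4],
  [0.08, 0.9, -2.4, 0, 1.4],
  [0.08, 0.9, -2.2, 0, 1.4],
  [0.08, 0.3, -1.2, 0, 0],
  [0.08, 0, 0, 0, 0],
])

```text
time_s: 4.7
tool_pos: [0.4945, -0.05, 0.0775]
tool_rot: [[-0.911, -0.412, -0.0], [-0.412, 0.911, -0.0], [0.0, -0.0, -1.0]]
force: [-2.1, -0.9, 6.6]
gripper_width: 0.0116
gripper_force: 5.0
```

drive_tool([
  [0.2, 0, 0, 0, 0],
  [0.35, 0, 0, 0, 0],
  [0.4, 0, 0, 0, 0],
  [0.4, 0, 0, 0, 0],
  [0.4, 0, 0, 10, 0],
  [0.4, 0, 0, 15, 0],
  [0.4, 0, 0, 20, 0],
  [0.4, 0, 0, 20, 0],
])

```text
time_s: 5.37
tool_pos: [0.4946, -0.0495, 0.1431]
tool_rot: [[-0.911, -0.412, -0.001], [-0.412, 0.911, 0.0], [0.0, 0.0, -1.0]]
force: [0.1, -1.1, -0.1]
gripper_width: 0.0364
gripper_force: 0.0
```

drive_tool([
  [0.5, -1, 10, 10, -3],
  [0.5, -1, 20, 0, -3],
  [0.5, -1, 20, 0, -3],
  [0.5, -1, 20, 0, -3],
  [0.5, -1, 20, 0, -3],
  [0.5, -1, 20, 0, -3],
  [0.5, -1, 20, 0, -3],
  [0.5, -1, 20, 0, -3],
  [0.5, -1, 10, 0, -3],
  [0.5, 0, 5, 0, -3],
  [0.5, 0, 0, 0, 0],
  [0.5, 0, 0, 0, 0],
])

```text
time_s: 6.37
tool_pos: [0.4858, 0.1156, 0.1524]
tool_rot: [[-0.995, 0.096, 0.001], [0.096, 0.995, 0.0], [-0.001, 0.0, -1.0]]
force: [0.0, -0.4, 0.2]
gripper_width: 0.0455
gripper_force: 0.0
```

Run:
```python
from h import *
a=snap('top','t2.png');b=snap('side','s2.png')
c=np.vstack([cv2.resize(a[190:290,240:400],(480,300),interpolation=2),cv2.resize(b[180:300,230:430],(480,288),interpolation=2)])
o=ctrl.get_obs();t=o['tool_pos'];print(t)
for z in(t[2],.095):
    p=proj('side',[t[0],t[1],z]);print('tcp axis side',p); q=(p-[230,180])*2.4; cv2.circle(c,(int(q[0]),int(q[1])+300),2,(255,0,255),-1)
cv2.imwrite('pics/c2.png',c[:,:,::-1])
```

```text
[0.48580897 0.11503909 0.15226672]
tcp axis side [256.76544752 199.21628638]
tcp axis side [258.72016073 225.65329103]
```

View pics/c2.png

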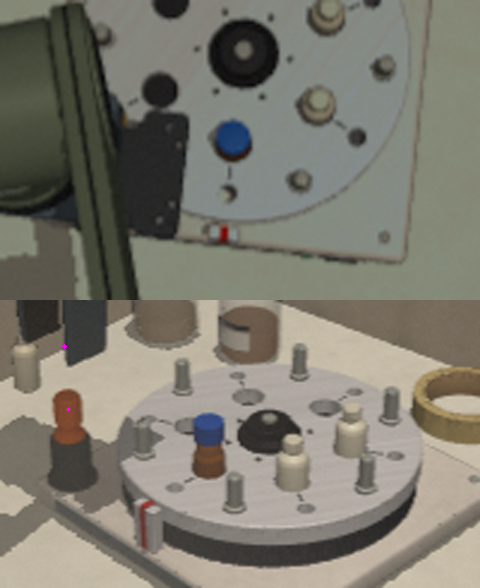

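The tool axis lines up with the pin knob at (68,408). The amber vial's hole, at (229,193) in the top crop, is now near the mark at (224,233).

drive_tool([
  [0.5, 0, 0, -10, 0],
  [0.5, 0, 0, -15, 0],
  [0.5, 0, 0, -15, 0],
  [0.5, 0, 0, -15, 0],
  [0.5, 0, 0, -12, 0],
  [0.5, 0, 0, -9, 0],
  [0.5, 0, 0, 0, 0],
  [0.2, 0, 0, 0, 0],
  [0.15, 0, 0, 0, 0],
  [0.15, 0, 0, 0, 0],
  [0.15, 0, 0, 0, 0],
  [0.15, 0, 0, 0, 0],
], force=12)

```text
time_s: 7.47
tool_pos: [0.4862, 0.1149, 0.0768]
tool_rot: [[-0.995, 0.098, 0.002], [0.098, 0.995, -0.001], [-0.002, -0.001, -1.0]]
force: [-0.1, -3.1, 4.2]
gripper_width: 0.0214
gripper_force: 12.0
```

Run:
```python
from h import *
print('hole',onz('top',240+(229+.5)/3-.5,190+(193.5)/3-.5,.07),'vial',onz('top',240+233.5/3-.5,190+138.5/3-.5,.114), 'hub',onz('top',240+243.5/3-.5,190+50/3-.5,.089))
im=cv2.cvtColor(cv2.imread('pics/t2.png'),cv2.COLOR_BGR2GRAY)
print(im[248:262,308:326])
```

```text
hole [0.48649357 0.00123357 0.07      ] vial [ 0.52093709 -0.00141702  0.114     ] hub [ 0.5878418  -0.00789703  0.089     ]
[[136 137 136 138 136 137 136 137  89 122 138 137 137 136 136 137 137 138]
 [137 136 137 135 136 136 137 125 102 128 136 137 136 136 137 137 137 138]
 [136 138 137 137 136 137 137 130 129 135 137 137 137 136 137 138 137 137]
 [136 138 136 135 136 130 118 103 102 111 131 136 137 137 137 137 137 137]
 [137 137 136 137 136 115  84  55  48  65 106 132 137 137 137 138 137 136]
 [137 138 137 137 135 125 113  82  51  38  69 125 137 137 135 136 137 137]
 [136 135 137 137 128 132 134 122  87  46  56 123 138 137 137 138 136 136]
 [137 137 136 137 132 134 135 134  99  54  70 125 137 136 137 136 136 137]
 [137 136 137 136 137 135 134 114  85  74 111 133 137 136 137 136 138 138]
 [138 138 137 137 137 135 129 115 101 115 134 137 137 137 137 137 137 138]
 [137 136 138 137 137 137 133 132 128 135 136 136 137 136 137 138 137 136]
 [137 137 136 137 137 137 136 137 136 136 137 137 136 137 138 137 137 136]
 [136 137 136 137 137 136 136 137 137 137 138 138 137 138 137 136 137 137]
 [132 133 136 136 136 136 137 136 138 136 137 137 136 137 137 137 137 136]]
```

drive_tool([
  [0.15, 0, 0, 5, 0],
  [0.15, 0, 0, 10, 0],
  [0.15, 0, 0, 15, 0],
  [0.15, 0, 0, 15, 0],
  [0.15, 0, 0, 20, 0],
  [0.15, 0, 0, 20, 0],
  [0.15, 0, -5, 0, 0],
  [0.15, 0, -18, 0, 0],
  [0.15, 0, -20, 0, 0],
  [0.15, 0, -20, 0, 0],
  [0.15, 0, -20, 0, 0],
  [0.15, 0, -20, 0, 0],
], force=20)

```text
time_s: 8.47
tool_pos: [0.485, 0.0117, 0.1608]
tool_rot: [[-0.995, 0.098, -0.001], [0.098, 0.995, 0.001], [0.001, 0.001, -1.0]]
force: [0.1, -0.7, -0.3]
gripper_width: 0.0212
gripper_force: 20.0
```

drive_tool([
  [0.15, 0.5, -10, 0, 0],
  [0.15, 0, 0, -5, 0],
  [0.15, 0, 0, -12, 0],
  [0.15, 0, 0, -12, 0],
  [0.15, 0, 0, -8, 0],
  [0.15, 0, 0, -3, 0],
  [0.15, 0, 0, 0, 0],
  [0.15, 0, 0, 0, 0],
])

```text
time_s: 9.13
tool_pos: [0.4864, 0.0029, 0.1211]
tool_rot: [[-0.995, 0.098, 0.0], [0.098, 0.995, 0.0], [-0.0, 0.0, -1.0]]
force: [-0.8, -0.2, -0.1]
gripper_width: 0.0211
gripper_force: 20.0
```

Run:
```python
from h import *
b=snap('side','s3.png')
c=cv2.resize(b[190:290,230:350],(720,600),interpolation=2)
o=ctrl.get_obs();t=o['tool_pos'];print(t,o['force'],o['gripper_width'])
def dot(X,col):
    q=(proj('side',X)-[230,190]+.5)*6; cv2.circle(c,(int(q[0]),int(q[1])),3,col,-1)
dot([t[0],t[1],t[2]-.041],(255,0,255)); dot([.4866,.0015,.07],(0,255,0))
cv2.imwrite('pics/c3.png',c[:,:,::-1])
```

```text
[0.48665804 0.00275908 0.12134096] [ 0.13543738 -0.0347039  -0.48401291] 0.021479376042524707
```

View pics/c3.png

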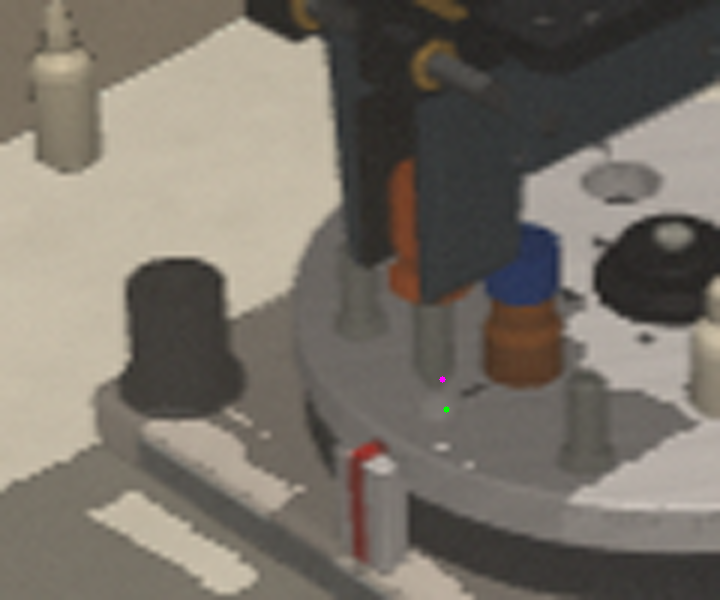

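The pin is held upright in the gripper, tip at about (437,380), just above the lock hole near (446,409). I'll go down carefully.

drive_tool([
  [0.15, 0, -0.7, -3, 0],
  [0.15, 0, 0, -4, 0],
  [0.15, 0, 0, -3, 0],
  [0.15, 0, 0, -3, 0],
  [0.15, 0, 0, -2, 0],
  [0.15, 0, 0, 0, 0],
  [0.15, 0, 0, 0, 0],
])

```text
time_s: 9.77
tool_pos: [0.4862, 0.0017, 0.1058]
tool_rot: [[-0.995, 0.098, -0.0], [0.098, 0.995, 0.0], [0.0, 0.0, -1.0]]
force: [0.1, 0.4, -0.8]
gripper_width: 0.0209
gripper_force: 20.0
```

drive_tool([
  [0.15, 0, 0, -2, 0],
  [0.15, 0, 0, -3, 0],
  [0.15, 0, 0, -3, 0],
  [0.15, 0, 0, -2, 0],
  [0.15, 0, 0, -1, 0],
  [0.15, 0, 0, 0, 0],
  [0.15, 0, 0, 0, 0],
])

```text
time_s: 10.35
tool_pos: [0.4862, 0.0017, 0.0949]
tool_rot: [[-0.995, 0.098, -0.0], [0.098, 0.995, 0.0], [0.0, 0.0, -1.0]]
force: [-0.3, -1.0, -0.7]
gripper_width: 0.0212
gripper_force: 20.0
```

drive_tool([
  [0.2, 0, 0, 0, 0],
  [0.27, 0, 0, 0, 0],
  [0.29, 0, 0, -2, 0],
  [0.29, 0, 0, -2, 0],
  [0.29, 0, 0, 0, 0],
  [0.29, 0, 0, 0, 0],
])

```text
time_s: 10.85
tool_pos: [0.4861, 0.0017, 0.0908]
tool_rot: [[-0.995, 0.098, -0.0], [0.098, 0.995, 0.0], [0.0, 0.0, -1.0]]
force: [-0.2, -0.2, -0.2]
gripper_width: 0.0265
gripper_force: 0.0
```

drive_tool([
  [0.29, 0.1, 1, 0, 0],
  [0.29, 0.1, 1, 0, 0],
  [0.29, 0.1, 1, 0, 0],
  [0.29, 0.1, 1, 0, 0],
  [0.29, 0.1, 1, 0, 0],
  [0.29, 0.1, 1, 0, 0],
  [0.29, 0.1, 1, 0, 0],
  [0.29, 0.1, 1, 0, 0],
  [0.29, 0, 0, 0, 0],
])

```text
time_s: 11.6
tool_pos: [0.4871, 0.0095, 0.0911]
tool_rot: [[-0.995, 0.098, 0.0], [0.098, 0.995, -0.001], [-0.0, -0.001, -1.0]]
force: [-0.5, -1.8, 0.5]
gripper_width: 0.0265
gripper_force: 1.0
```

drive_tool([
  [0.29, 0.1, 1, 0, 0],
  [0.29, 0.1, 1, 0, 0],
  [0.29, 0, 0, 0, 0],
])

```text
time_s: 11.85
tool_pos: [0.4873, 0.0106, 0.0913]
tool_rot: [[-0.995, 0.097, 0.0], [0.097, 0.995, -0.002], [-0.0, -0.002, -1.0]]
force: [-0.7, -5.9, 4.0]
gripper_width: 0.0262
gripper_force: 3.2
```

```bash
cat >> h.py <<'E'
def knob(f):
    b=snap('side',f); hs=cv2.cvtColor(b,cv2.COLOR_RGB2HSV)[200:270,280:330]
    ys,xs=np.nonzero(cv2.inRange(hs,(3,140,60),(20,255,255))); 
    bl=cv2.inRange(hs,(105,120,60),(125,255,255)); by,bx=np.nonzero(bl)
    o=ctrl.get_obs(); print('orange n',len(xs),xs.mean()+280,ys.min()+200,ys.max()+200,'blue',bx.mean()+280,by.mean()+200,'F',o['force'].round(1) if hasattr(o['force'],'round') else o['force'],o['time_s'])
    t=o['tool_pos']
    for z in (.110,.095): print(z,'knob bottom/top would be',proj('side',[.487,.005,z-.011]),proj('side',[.487,.005,z+.0135]))
E
python3 -c "
from h import *
knob('s4.png')"
```

```text
orange n 199 303.4824120603015 211 269 blue 318.02941176470586 235.08823529411765 F [-1.3 -6.3  2.4] 11.9
0.11 knob bottom/top would be [302.17440187 243.62188123] [301.83920494 232.06565846]
0.095 knob bottom/top would be [302.37571851 250.55867733] [302.04537762 239.17458296]
```

drive_tool([
  [0.29, -0.1, -1.5, 0, 0],
  [0.29, -0.2, -1.5, 0, 0],
  [0.29, -0.1, -1, 0, 0],
  [0.29, 0, 0, 0, 0],
  [0.29, 0, 0, 0, 0],
])

```text
time_s: 12.32
tool_pos: [0.4868, 0.0079, 0.0908]
tool_rot: [[-0.995, 0.099, -0.0], [0.099, 0.995, 0.001], [0.0, 0.001, -1.0]]
force: [-0.7, -0.8, -0.0]
gripper_width: 0.0263
gripper_force: 0.1
```

Run:
```python
from h import *
b=snap('side','s5.png'); a=cv2.imread('pics/s3.png')[:,:,::-1]
c=np.hstack([cv2.resize(x[190:290,270:350],(400,500),interpolation=2) for x in (a,b)])
cv2.imwrite('pics/c5.png',c[:,:,::-1]);o=ctrl.get_obs();print(o['force'],o['tool_pos'])
```

```text
[ 0.17414351 -0.1987689  -0.37366867] [0.48674884 0.00794532 0.09082378]
```

View pics/c5.png

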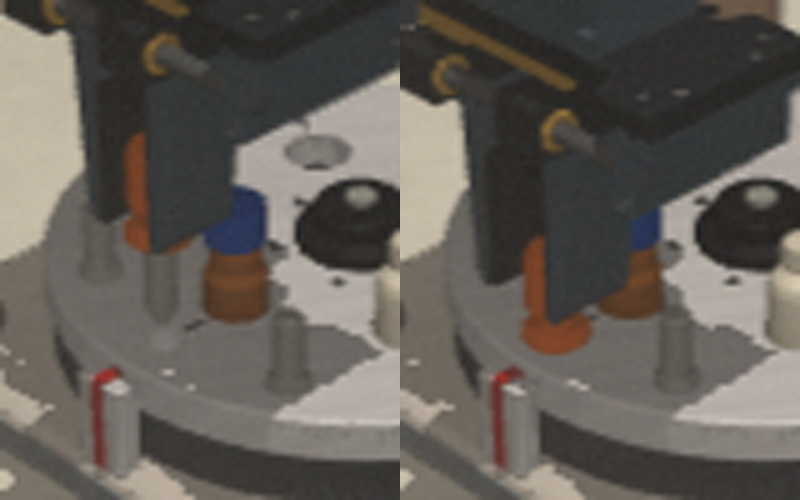

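The pin has dropped: the orange collar sits on the plate at (557,338) with no shank showing. I'll open and retract.

drive_tool([
  [0.4, 0, -1.5, 0, 0],
  [0.45, 0, -1.5, 0, 0],
  [0.45, 0, 0, 0, 0],
  [0.45, 0, 0, 10, 0],
  [0.45, 0, 0, 20, 0],
  [0.45, 0, 0, 25, 0],
  [0.45, 0, 0, 30, 0],
  [0.45, -15, 0, 25, 0],
  [0.45, -25, 25, 15, 0],
  [0.45, -25, 30, 0, 0],
  [0.45, -25, 30, 0, 0],
  [0.45, -10, 20, 0, 0],
])

```text
time_s: 13.37
tool_pos: [0.3837, 0.111, 0.2163]
tool_rot: [[-0.995, 0.098, -0.001], [0.098, 0.995, 0.001], [0.001, 0.001, -1.0]]
force: [-0.4, -0.4, -0.4]
gripper_width: 0.0413
gripper_force: 0.0
```

drive_tool([
  [0.45, -5, 35, 0, 0],
  [0.45, -5, 35, 0, 0],
  [0.45, -5, 35, 0, 0],
  [0.45, -5, 30, 0, 0],
  [0.45, 0, 10, 0, 0],
  [0.45, 0, 0, 0, 0],
])

```text
time_s: 13.87
tool_pos: [0.3667, 0.2565, 0.2158]
tool_rot: [[-0.995, 0.095, 0.0], [0.095, 0.995, 0.0], [-0.0, 0.0, -1.0]]
force: [-0.5, 0.1, 0.3]
gripper_width: 0.0409
gripper_force: 0.0
```

Run:
```python
from h import *
a=snap('top','t6.png');b=snap('side','s6.png')
c=np.vstack([cv2.resize(a[140:290,245:405],(320,300),interpolation=2),cv2.resize(b[190:290,230:430],(600,300),interpolation=2)[:,:320*1]]) if 0 else np.hstack([cv2.resize(a[140:290,245:395],(400,400),interpolation=2),cv2.resize(b[190:290,270:370],(400,400),interpolation=2)])
cv2.imwrite('pics/c6.png',c[:,:,::-1])
hs=cv2.cvtColor(b,cv2.COLOR_RGB2HSV)[200:270,280:330]
m=cv2.inRange(hs,(3,140,60),(20,255,255));n,l,s,ce=cv2.connectedComponentsWithStats(m);print(s[1:],ce[1:]+[280,200])
for z in(.07,.084,.1085):print(z,proj('side',[.4866,.006,z]))
```

```text
[[ 14  37  14  23 244]
 [ 31  44   2   2   2]
 [ 36  45   5   2   5]
 [ 10  66   1   1   1]] [[300.45081967 248.38114754]
 [311.5        244.5       ]
 [318.         245.4       ]
 [290.         266.        ]]
0.07 [302.00729921 256.8392258 ]
0.084 [301.81822266 250.45838504]
0.1085 [301.4811248  239.07617434]
```

View pics/c6.png

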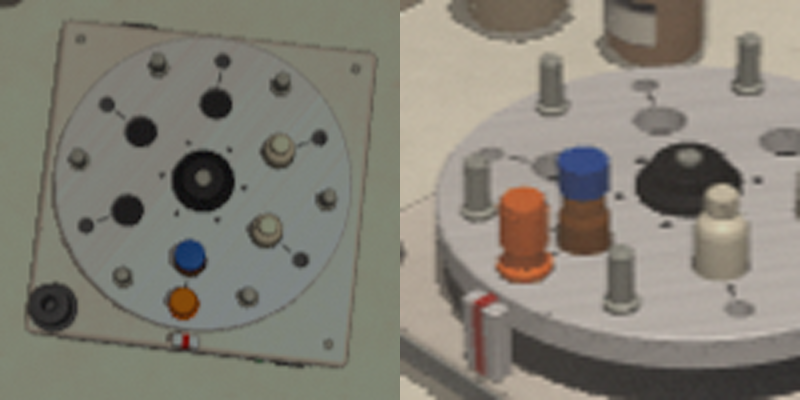

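The pin is home beside the amber vial, with its collar flat on the plate at (525,268), and the image rows match the home height. All three vials are standing, so I'm handing in.

```bash
python3 -c "
from rig import ctrl
print(ctrl.finish_job())"
```

```text
the job is handed in; nothing more can be done
None
```

I turned the amber vial's station to the red mark and dropped the locking pin fully home beside it; the arm is clear, all three vials are standing, and I handed the job in at about 14 s of the 67 s allowed.

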